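# Slide the backup drive into its dock and start the backup

## Robot

A 6-joint arm with a two-finger parallel gripper is mounted at the origin on a cart in front of the work surface, level with it; the furniture and walls round the work are solid. World frame = base frame: x ahead of the robot, y to its left, z up, the work surface at z = 0. Lengths are in m, angles in rad, forces in N, time in s.
With the tool pointing down it reaches from about 0.375 to 0.925 m from the base axis. Payload 5.7 kg.
Tool frame: the origin (TCP) lies at the very end of the fingers, on their centre line; the grasp point (between the pads) lies hold_point_z behind it (hold_point_z is the distance from the TCP to the grasp point, in m); z points along the fingers, y is the line along which they close (so a half turn about z gives the same grasp; the last joint's range is limited). The gripper opens to 88 mm and grips with 3 to 60 N. Pads are 20 mm wide; open, the fingers measure 115 mm over their backs; the gripper's body (75 mm by 178 mm) begins 61 mm behind the grasp point.
Start: joints at [-1.343, 0.359, 1.51, -0, 1.272, -0.115], TCP at [0.202, -0.565, 0.223] pointing down, gripper open.
Joint ranges: [-2.97, 2.97], [-1.01, 2.36], [0.21, 2.38], [-0.96, 4.11], [0.2, 2.71], [-2.98, 2.98]. Speed limits (rad/s): [2.39, 2.39, 3.14, 3.14, 3.14, 3.14].

## Interface

Orientations are given as a 3x3 rotation matrix whose columns are the frame's x, y, z axes.
In Python, from plant import * gives the robot as it stands. The module is installed in compiled form; this text tells all that it offers.
- The arm moves only by the tool arm_command, never from a script. Its argument "commands" is a list of rows, each an object with "offset": the shift along the world's x, y, z in m, a list of three; "rotation": the turn, a rotation vector about the world's x, y, z in rad, a list of three; "gripper": the closure, from 0 (fully open) to 1 (shut). In form: [{"offset": [tx, ty, tz], "rotation": [rx, ry, rz], "gripper": gripper}, ...]. A call has 1 to 20 rows; each row shifts and turns the commanded pose from where the row before left it; what a row does not reach is not made up. A row lasts 1/12 s, in which the tool goes at most 41.7 mm and 7.16 degrees, less where a joint would pass 70% of its speed; a pose out of reach is approached as far as the arm can. A call is refused whole if a number of a shift passes 0.0417 or a number of a turn 0.125, either way. A call with a gripper value outside its range is refused whole. The fingers move at their own pace and stop on an object; "force" is the grip in N (left out, the last holds). Time passes only in rows, so rows that do not move let the fingers close. It gives the time, the measured TCP pose, the force, the opening and the grip force at its end, in the units of the state.
- get_obs(): the state, without advancing time (a new reading comes with each control period).
- camera(name): name is "scene" or "top" or "wrist"; returns the picture (384x512x3 uint8, red, green, blue); there is no depth.
- camera_info(name): a dict with "mtx" (3x3 intrinsics, pixels), "dist" ([k1, k2, p1, p2, k3] as OpenCV has them; the pictures are not rectified), "R" (3x3) and "t" (3): a world point X has camera coordinates R X + t; the wrist camera has in their place "tool_from_camera" (4x4, takes a point from camera to tool coordinates, whose origin is the TCP and whose axes are the flange's). Camera axes: x right, y down, z forward; pixel columns grow to the right and rows downward; lengths in m; the calibration is good to about 2 mm. A picture is of the moment at which its call begins: read the wrist's pose just before it. camera_info takes no time and is no camera call.
- close_job(): hands the job in; it is judged then, once.
The state is a dict: "t": time; "q": joint angles; "joint_velocities": joint speeds; "effort": joint torques, N m; "eef_pos": TCP position; "tcp_rot": TCP orientation; "contact_force": force on the tool from outside, world axes, zero at the start; "ft_torque": the same for the moment, N m; "grip_width": finger opening in m; "grip_force": force on a finger pad.
Only numpy, scipy, OpenCV 4.12 (cv2) and the standard library are available. Lean on these libraries where they do the work, as an engineer would, in place of code of your own. Each camera call takes 0.05 s, during which the arm holds its last target. There are 200 camera calls.

## Task

Without picking it up, push the flat backup drive that lies on the desk mat flush against the long bar of the drive dock, then slide it along the bar into the corner bay until it is fully home and the spring roller catch has closed behind it. Then press the round button on top of the bar all the way down to start the backup, and let go of it. Touch only the drive and the dock: leave the other things on the desk where they are.

Things in the scene. Friction and masses are not known exactly. Their poses are not given: they have to be found in the camera images.
- backup_drive: portable backup drive, dark blue flat box 112 x 78 x 15 mm, 0.11 to 0.23 kg, lying loose on the mat in front of the dock's bar, right of the bay. Origin: centre of its underside; x axis along its 112 mm length, z up. (Another lies far back under the monitors; it is not meant.)
- dock: drive dock, fixed: aluminium bar, black on top, with a corner bay at its left end. Origin: inner corner of the bay at mat level, where the bar's front face meets the end stop. y runs along the bar towards the end stop, x away from the robot, z up. The front face (rail) is the plane x = 0; the end stop is the plane y = 0, x -96 to 0 mm, 22 mm high. The dock has no floor: the drive slides on the mat
- catch (a joint): spring roller catch, rad: 0 closed (at rest), grows as it is pushed out (-x), at most 0.25. A steel strip 16 mm high continues the front lip (at x = -88 mm, dock frame) and carries the roller. The drive's leading corner meets the roller near y = -126 mm and pushes it out about 0.05 rad (3 to 7 N along the bar); it springs back behind the drive when the drive is within about 1 mm of the end stop.
- start_button (a joint): start button, m: 0 up, 0.005 fully down; springs back; about 4 N to press fully.
- start_button_top (a point): centre of the top of the round black start button (20 mm across, in a grey collar 36 mm across) on top of the bar beside the bay; it is pressed straight down. When up it stands 35 mm above the mat.
- eraser: bystander: blue-sleeved eraser 46 x 23 x 13 mm lying loose on the mat in front of the bay; origin: centre of its underside
- sharpener: bystander: grey metal pencil sharpener 16 x 25 x 12 mm lying loose on the mat in front of the bay; origin: centre of its underside
- smartphone: bystander: phone 146 x 71 x 8 mm lying loose at the right; origin: centre of its underside, x along its length
- pen_a: bystander: white and green pen, 145 mm long, lying loose at the right; origin: its middle, underside, y along its length
- usb_stick: bystander: orange memory stick 55 x 18 x 8 mm lying loose behind the dock; origin: centre of its underside
- tape_roll: bystander: roll of masking tape, 100 mm across, 24 mm high, lying loose to the left of the dock; origin: centre of its underside
- keys: bystander: two keys on a ring with a leather tab, 128 mm long, lying loose at the near left; origin: centre of its underside
- rail_end (a point): right-hand end of the rail (the bar's front face), half-way up: x = 0, y = -262 mm in the dock frame. The bar is 44 mm deep and, without the button, 27 mm high.
- bay_home (a point): where the drive's origin is when it is fully home: x = -39, y = -56 mm in the dock frame, its length along the bar. The bay is 81 mm wide: its front lip has its inner face at x = -81 mm, y from -50 to 0 mm, and is 14 mm thick and 22 mm high.
- roller_center (a point): centre of the catch's black roller (upright, 16 mm across, 12 mm high), half-way up, 10 mm above the mat. At rest it is at x = -83, y = -119 mm in the dock frame, so it reaches 3 mm into the way of the 78 mm wide drive.

How it is judged:
By the outcome, as a careful person would: the job done as asked, in the order asked, and still so for the second after the job is handed in, with the robot touching nothing.
It also fails if it takes over 61 s, if anything falls off the work surface, if the arm or the gripper's body presses on something with over 40 N, if the wrist force passes 120 N, or if a joint passes its speed limit or range.

## Working session

There is one attempt and no reset: what is moved stays moved. The work goes in short steps, Python scripts to look and compute and a tool call to move; the robot and the scene stay as the last step left them, time stands still between calls to the robot, and variables do not carry over. Pictures are saved under pics/ and viewed, at most 10 in all, crops included, and the job is handed in when it is done.

Besides the shell and the picture viewer there is one more tool, called after ">>>" as a command line: name --argument value ..., lists and objects as JSON in quotes. arm_command: Moves the arm, as the interface text tells. Its arguments: {"type":"object","properties":{"commands":{"type":"array","items":{"type":"object","properties":{"offset":{"type":"array","items":{"type":"number"}},"rotation":{"type":"array","items":{"type":"number"}},"gripper":{"type":"number"}}}},"force":{"type":"number"}},"required":["commands"]}

```bash
mkdir -p pics; cat > h.py <<'E'
from plant import *
import numpy as np, cv2
def snap(n,f):
    im=camera(n); cv2.imwrite('pics/'+f,cv2.cvtColor(im,cv2.COLOR_RGB2BGR)); return im
def ray(n,px,z,o=None):
    c=camera_info(n); px=np.array(px,float).reshape(-1,1,2)
    u=cv2.undistortPoints(px,np.array(c['mtx']),np.array(c['dist'],float)).reshape(-1,2)
    d=np.c_[u,np.ones(len(u))]
    if n=='wrist':
        T=np.array(c['tool_from_camera']);Rw=np.array(o['tcp_rot']);
        d=d@(Rw@T[:3,:3]).T; C=Rw@T[:3,3]+np.array(o['eef_pos'])
    else:
        R=np.array(c['R']);t=np.array(c['t']).ravel(); d=d@R; C=-R.T@t
    return C+d*((z-C[2])/d[:,2])[:,None]
E
python3 - <<'E'
from h import *
o=get_obs();print(o)
a=snap('top','top0.png');b=snap('scene','scene0.png')
for n in('top','scene','wrist'):print(n,camera_info(n))
E
```

```text
{'t': 0.0, 'q': array([-1.34309113e+00,  3.59495962e-01,  1.51142192e+00, -4.69883052e-05,
        1.27249246e+00, -1.15061330e-01]), 'joint_velocities': array([ 2.67158458e-03, -2.22159970e-05,  4.95566968e-04, -5.87033312e-04,
        3.24221739e-04,  6.18972246e-04]), 'effort': array([ 3.98243734e-03, -5.15362787e+01, -2.70719236e+01,  6.78457017e-02,
        3.46422102e-02, -1.13502947e-04]), 'eef_pos': array([ 0.20149865, -0.5644239 ,  0.22181898]), 'tcp_rot': array([[ 9.41823842e-01,  3.36106597e-01, -4.54083243e-04],
       [ 3.36106864e-01, -9.41822210e-01,  1.76062893e-03],
       [ 1.64093315e-04, -1.81082280e-03, -9.99998347e-01]]), 'contact_force': array([-0.26716262,  0.34486749,  0.18494111]), 'ft_torque': array([ 0.03605143, -0.055107  ,  0.02112211]), 'grip_force': 0.0, 'grip_width': 0.08807577815504782}
top {'mtx': array([[387.95166168,   0.        , 255.44118597],
       [  0.        , 387.95166168, 197.55865074],
       [  0.        ,   0.        ,   1.        ]]), 'dist': array([-0.05405856,  0.        ,  0.        ,  0.        ,  0.        ]), 'R': array([[ 0.005
[... 579 characters left out ...]
1813,  0.60791644, -0.71680051]]), 't': array([-0.59673942,  0.13185825,  1.38434263])}
wrist {'mtx': array([[277.73803321,   0.        , 251.70819894],
       [  0.        , 277.73803321, 191.97083815],
       [  0.        ,   0.        ,   1.        ]]), 'dist': array([-0.03158542,  0.        ,  0.        ,  0.        ,  0.        ]), 'tool_from_camera': array([[-7.89063474e-04, -9.68090929e-01, -2.50597944e-01,
         6.80379602e-02],
       [ 9.99997990e-01, -1.22572802e-03,  1.58642277e-03,
        -4.34676311e-04],
       [-1.84296642e-03, -2.50596189e-01,  9.68089951e-01,
        -1.61801403e-01],
       [ 0.00000000e+00,  0.00000000e+00,  0.00000000e+00,
         1.00000000e+00]])}
```

View pics/top0.png

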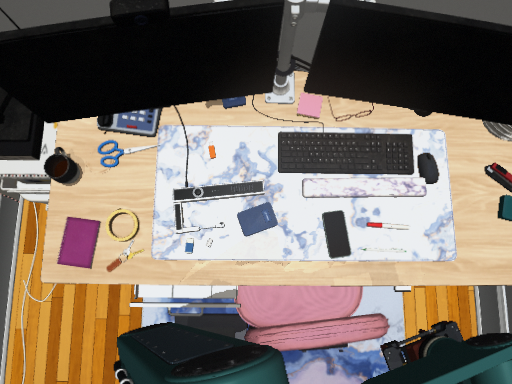

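View pics/scene0.png

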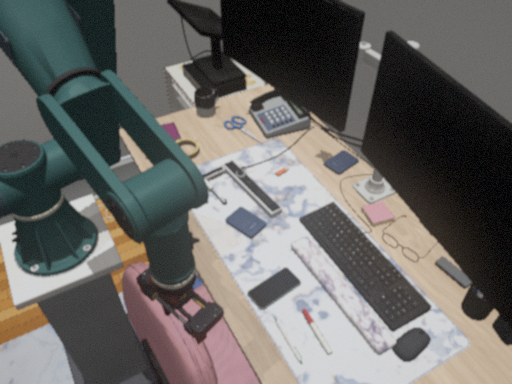

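The top view shows the drive at (257,219), the bar running from (174,195) to (263,186), the end stop at (180,215), the roller near (222,225), the button at (198,192), and the eraser and sharpener at (189,246) and (209,242). I'll get rough world positions and an enlarged crop.

```bash
python3 - <<'E'
from h import *
im=cv2.imread('pics/top0.png')
c=im[165:265,160:290]; cv2.imwrite('pics/crop0.png',cv2.resize(c,None,fx=6,fy=6,interpolation=cv2.INTER_CUBIC))
hsv=cv2.cvtColor(im,cv2.COLOR_BGR2HSV)
m=cv2.inRange(hsv,(100,90,30),(125,255,140)); m[:200]=0;m[240:]=0;m[:,:235]=0;m[:,280:]=0
cs,_=cv2.findContours(m,0,2);k=max(cs,key=cv2.contourArea);r=cv2.minAreaRect(k);print(r)
b=cv2.boxPoints(r);P=ray('top',b,.015);print(P,np.linalg.norm(np.diff(P,axis=0),axis=1))
print(ray('top',[(174,195),(263,186),(198,192)],.027));print(ray('top',[(222,225),(189,246),(209,242),(336,233)],.01))
E
```

```text
((256.5068359375, 218.6849365234375), (23.876394271850586, 34.410099029541016), 69.44395446777344)
[[ 0.54897872 -0.14130092  0.015     ]
 [ 0.58812269 -0.24145036  0.015     ]
 [ 0.5179125  -0.26737219  0.015     ]
 [ 0.47972176 -0.16808373  0.015     ]] [0.10752748 0.07484258 0.10638012]
[[ 0.60341102  0.05199602  0.027     ]
 [ 0.63481524 -0.22390845  0.027     ]
 [ 0.61364639 -0.02205726  0.027     ]]
[[ 0.51346232 -0.09769487  0.01      ]
 [ 0.4477385   0.00202645  0.01      ]
 [ 0.46054385 -0.05892485  0.01      ]
 [ 0.4911778  -0.45214775  0.01      ]]
```

View pics/crop0.png

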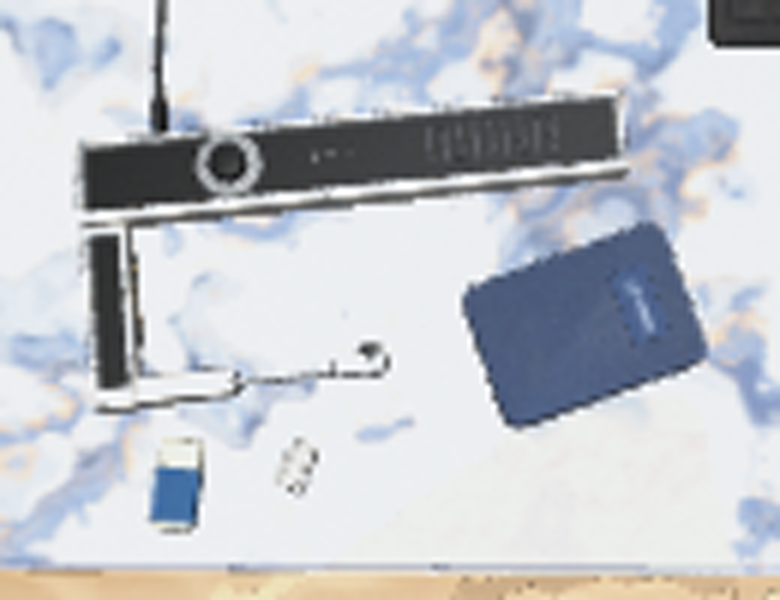

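The crop confirms the layout: the drive is turned about 15° from the bar, its left end is clear of the roller at crop (372,352), and the button is at crop (229,162). I'll move over it for a wrist view, aligning the tool with the bar.

>>> arm_command --commands '[{"offset": [0.0185, 0.022, 0.0015], "rotation": [0, 0, -0.0115], "gripper": 0.4}, {"offset": [0.0185, 0.022, 0.0015], "rotation": [0, 0, -0.0115], "gripper": 0.4}, {"offset": [0.0185, 0.022, 0.0015], "rotation": [0, 0, -0.0115], "gripper": 0.4}, {"offset": [0.0185, 0.022, 0.0015], "rotation": [0, 0, -0.0115], "gripper": 0.4}, {"offset": [0.0185, 0.022, 0.0015], "rotation": [0, 0, -0.0115], "gripper": 0.4}, {"offset": [0.0185, 0.022, 0.0015], "rotation": [0, 0, -0.0115], "gripper": 0.4}, {"offset": [0.0185, 0.022, 0.0015], "rotation": [0, 0, -0.0115], "gripper": 0.4}, {"offset": [0.0185, 0.022, 0.0015], "rotation": [0, 0, -0.0115], "gripper": 0.4}, {"offset": [0.0185, 0.022, 0.0015], "rotation": [0, 0, -0.0115], "gripper": 0.4}, {"offset": [0.0185, 0.022, 0.0015], "rotation": [0, 0, -0.0115], "gripper": 0.4}, {"offset": [0.0185, 0.022, 0.0015], "rotation": [0, 0, -0.0115], "gripper": 0.4}, {"offset": [0.0185, 0.022, 0.0015], "rotation": [0, 0, -0.0115], "gripper": 0.4}, {"offset": [0.0185, 0.022, 0.0015], "rotation": [0, 0, -0.0115], "gripper": 0.4}, {"offset": [0.0185, 0.022, 0.0015], "rotation": [0, 0, -0.0115], "gripper": 0.4}, {"offset": [0.0185, 0.022, 0.0015], "rotation": [0, 0, -0.0115], "gripper": 0.4}, {"offset": [0.0185, 0.022, 0.0015], "rotation": [0, 0, -0.0115], "gripper": 0.4}, {"offset": [0.0185, 0.022, 0.0015], "rotation": [0, 0, -0.0115], "gripper": 0.4}, {"offset": [0.0185, 0.022, 0.0015], "rotation": [0, 0, -0.0115], "gripper": 0.4}, {"offset": [0.0185, 0.022, 0.0015], "rotation": [0, 0, -0.0115], "gripper": 0.4}, {"offset": [0, 0, 0], "rotation": [0, 0, 0], "gripper": 0.4}]'

```text
t: 1.77
eef_pos: [0.5559, -0.1435, 0.2511]
tcp_rot: [[0.992, 0.127, 0.002], [0.127, -0.992, 0.002], [0.002, -0.002, -1.0]]
contact_force: [0.5, -0.6, -0.0]
grip_width: 0.0524
grip_force: 0.0
```

```bash
python3 - <<'E'
from h import *
import pickle
o=get_obs();im=snap('wrist','w1.png');pickle.dump(o,open('w1.pkl','wb'))
print(o['t'],o['eef_pos'],o['tcp_rot'][:,0],o['grip_width'],o['joint_velocities'].max())
cv2.imwrite('pics/w1b.png',cv2.resize(cv2.imread('pics/w1.png'),None,fx=1.56,fy=1.56,interpolation=cv2.INTER_CUBIC))
E
```

```text
1.7667 [ 0.55590275 -0.14347662  0.25106651] [0.99195076 0.12660797 0.00202724] 0.05240032234661709 0.03994838565576203
```

View pics/w1b.png

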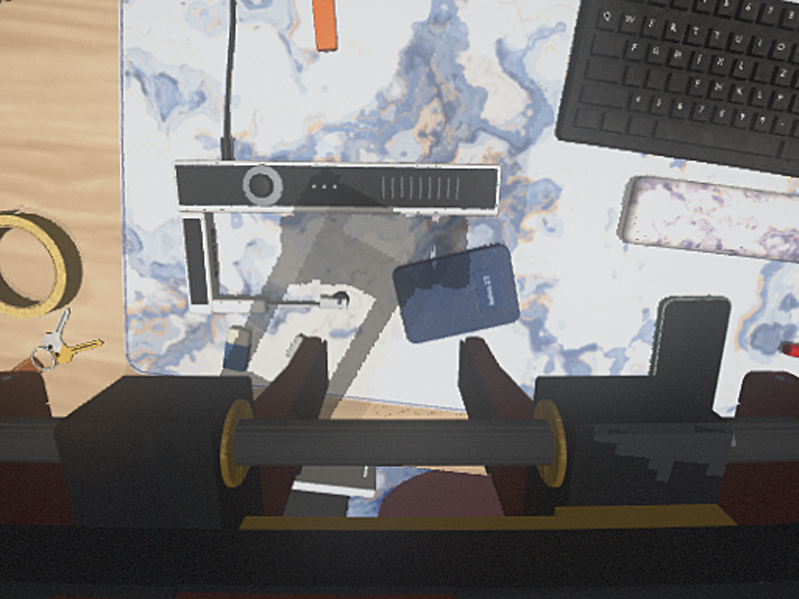

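The wrist view (scaled 1.56) shows the bar's front edge from (176,212) to (499,215), the button at (262,184), the roller at (341,299) and the drive at (457,292). The eraser and sharpener sit below the lip at (238,350) and (295,345).

```bash
python3 - <<'E'
from h import *
import pickle
o=pickle.load(open('w1.pkl','rb'));im=cv2.imread('pics/w1.png');hsv=cv2.cvtColor(im,cv2.COLOR_BGR2HSV)
s=1.5605
B=ray('wrist',np.array([(176,212),(499,215),(499,166),(176,165)])/s,.027,o)
print('bar',B.round(4)[:,:2],np.linalg.norm(np.diff(B,axis=0),axis=1))
yd=B[0]-B[1];yd/=np.linalg.norm(yd);yd[2]=0;xd=np.array([yd[1],-yd[0],0]);print('yd',yd,'xd',xd)
but=ray('wrist',np.array([(262.5,184)])/s,.035,o)[0]
rol=ray('wrist',np.array([(342,298)])/s,.016,o)[0]
m=cv2.inRange(hsv,(100,90,15),(128,255,150)); m[:150]=0;m[225:]=0;m[:,:245]=0;m[:,340:]=0
cs,_=cv2.findContours(cv2.morphologyEx(m,cv2.MORPH_CLOSE,np.ones((5,5))),0,2);k=max(cs,key=cv2.contourArea)
P=ray('wrist',k.reshape(-1,2).astype(float),.012,o)
r=cv2.minAreaRect((P[:,:2]*1000).astype(np.float32));print('drive',r)
O=B[1]+.262*yd;O[2]=0
f=lambda p:((p-O)@xd,(p-O)@yd)
print('O',O,'but',but,f(but),'rol',rol,f(rol),'barleft',f(B[0]),f(B[2]))
for p in cv2.boxPoints(r)/1000: print(np.array(p),f(np.r_[p,0]))
E
```

```text
bar [[ 0.5799  0.0524]
 [ 0.6126 -0.2302]
 [ 0.6534 -0.2226]
 [ 0.62    0.0528]] [0.28449513 0.04143117 0.27747892]
yd [-0.11514006  0.99334927  0.        ] xd [0.99334927 0.11514006 0.        ]
drive ((542.7626953125, -236.33200073242188), (37.958553314208984, 20.073841094970703), 20.90098762512207)
O [0.58246225 0.03008144 0.        ] but [ 0.61321103 -0.02485895  0.035     ] (np.float64(0.02421843307831669), np.float64(-0.05811540650280149)) rol [ 0.51751395 -0.09982677  0.016     ] (np.float64(-0.07947398371550632), np.float64(-0.12156607325058641)) barleft (np.float64(2.4463763516699633e-17), np.float64(0.022495126684007577)) (np.float64(0.041336249782118153), np.float64(-0.25919712452933025))
[ 0.5214516  -0.23372646] (np.float64(-0.09097975030643425), np.float64(-0.2550286054089041))
[ 0.528613  -0.2524794] (np.float64(-0.0860252153703141), np.float64(-0.2744813936101008))
[ 0.5640738  -0.23893754] (np.float64(-0.04924101528851986), np.float64(-0.2651125566367713))
[ 0.5569124  -0.22018458] (np.float64(-0.05419554850891941), np.float64(-0.24565975363351703))
```

```bash
python3 - <<'E'
from h import *
import pickle
o=pickle.load(open('w1.pkl','rb'));s=1.5605
P=ray('wrist',np.array([(393,268),(507,243),(520,321),(411,343)])/s,.015,o)
O=np.array([.5835,.030,0]);yd=np.array([-.1151,.9933,0]);xd=np.array([.9933,.1151,0])
for p in P: print(p.round(4),round((p-O)@xd,4),round((p-O)@yd,4))
print(P.mean(0),np.linalg.norm(np.diff(P,axis=0),axis=1))
E
```

```text
[ 0.5519 -0.1441  0.015 ] -0.0514 -0.1692
[ 0.5883 -0.2451  0.015 ] -0.0269 -0.2738
[ 0.5161 -0.2719  0.015 ] -0.1017 -0.2921
[ 0.4807 -0.1707  0.015 ] -0.1252 -0.1876
[ 0.53423727 -0.20795074  0.015     ] [0.10742613 0.07701826 0.10712365]
```

>>> arm_command --commands '[{"offset": [-0.0135, -0.0107, -0.024], "rotation": [0, 0, -0.0115], "gripper": 0.4}, {"offset": [-0.0135, -0.0107, -0.024], "rotation": [0, 0, 0], "gripper": 0.4}, {"offset": [-0.0135, -0.0107, -0.024], "rotation": [0, 0, 0], "gripper": 0.4}, {"offset": [-0.0135, -0.0107, -0.024], "rotation": [0, 0, 0], "gripper": 0.4}, {"offset": [-0.0135, -0.0107, -0.024], "rotation": [0, 0, 0], "gripper": 0.4}, {"offset": [-0.0135, -0.0107, -0.024], "rotation": [0, 0, 0], "gripper": 0.4}, {"offset": [-0.0135, -0.0107, -0.024], "rotation": [0, 0, 0], "gripper": 0.4}, {"offset": [0, 0, -0.025], "rotation": [0, 0, 0], "gripper": 0.4}, {"offset": [0, 0, -0.025], "rotation": [0, 0, 0], "gripper": 0.4}, {"offset": [0, 0, -0.015], "rotation": [0, 0, 0], "gripper": 0.4}, {"offset": [0, 0, -0.01], "rotation": [0, 0, 0], "gripper": 0.4}, {"offset": [0, 0, 0], "rotation": [0, 0, 0], "gripper": 0.4}]'

```text
t: 2.82
eef_pos: [0.4566, -0.2217, 0.0063]
tcp_rot: [[0.994, 0.112, -0.004], [0.112, -0.994, 0.002], [-0.003, -0.003, -1.0]]
contact_force: [0.0, -0.4, 0.2]
grip_width: 0.0527
grip_force: 0.0
```

>>> arm_command --commands '[{"offset": [0.005, 0.0006, 0], "rotation": [0, 0, 0], "gripper": 0.4}, {"offset": [0.005, 0.0006, 0], "rotation": [0, 0, 0], "gripper": 0.4}, {"offset": [0.005, 0.0006, 0], "rotation": [0, 0, 0], "gripper": 0.4}, {"offset": [0.005, 0.0006, 0], "rotation": [0, 0, 0], "gripper": 0.4}, {"offset": [0.004, 0.0005, 0], "rotation": [0, 0, 0], "gripper": 0.4}, {"offset": [0.004, 0.0005, 0], "rotation": [0, 0, 0], "gripper": 0.4}, {"offset": [0.004, 0.0005, 0], "rotation": [0, 0, 0], "gripper": 0.4}, {"offset": [0.004, 0.0005, 0], "rotation": [0, 0, 0], "gripper": 0.4}, {"offset": [0.004, 0.0005, 0], "rotation": [0, 0, 0], "gripper": 0.4}, {"offset": [0.004, 0.0005, 0], "rotation": [0, 0, 0], "gripper": 0.4}, {"offset": [0.004, 0.0005, 0], "rotation": [0, 0, 0], "gripper": 0.4}, {"offset": [0.004, 0.0005, 0], "rotation": [0, 0, 0], "gripper": 0.4}, {"offset": [0, 0, 0], "rotation": [0, 0, 0], "gripper": 0.4}]'

```text
t: 3.9
eef_pos: [0.512, -0.2158, 0.0082]
tcp_rot: [[0.994, 0.113, 0.001], [0.113, -0.994, -0.0], [0.001, 0.001, -1.0]]
contact_force: [0.4, 0.7, -0.2]
grip_width: 0.0528
grip_force: 0.0
```

```bash
python3 - <<'E'
from h import *
o=get_obs();print(o['t'],o['eef_pos'],o['contact_force'])
snap('top','t2.png');im=cv2.imread('pics/t2.png')
snap('wrist','w2.png');w=cv2.imread('pics/w2.png')
c=cv2.resize(im[165:265,160:290],(520,400),interpolation=cv2.INTER_CUBIC)
cv2.imwrite('pics/m2.png',np.hstack([c,cv2.resize(w[60:384,200:400],(247,400))]))
E
```

```text
3.9 [ 0.51197732 -0.21581108  0.00817357] [ 0.39199008  0.70864818 -0.21438999]
```

View pics/m2.png

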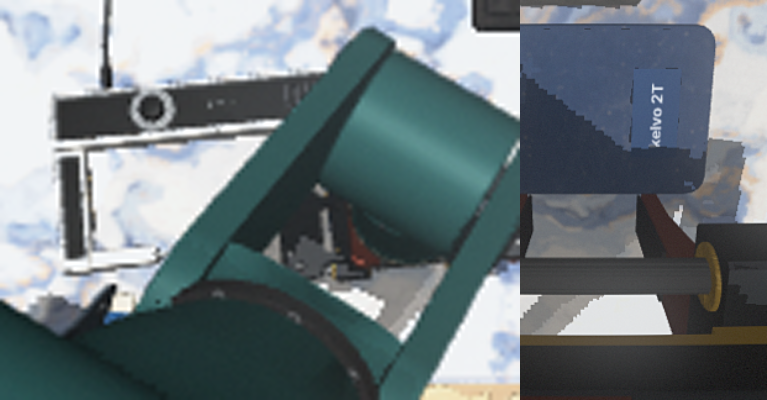

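The drive is now square to the bar, with a small gap left (right panel). I'll push in the last stretch slowly, watching the force.

>>> arm_command --commands '[{"offset": [0.002, 0.0002, -0.0004], "rotation": [0, 0, 0], "gripper": 0.4}, {"offset": [0.002, 0.0002, -0.0004], "rotation": [0, 0, 0], "gripper": 0.4}, {"offset": [0.002, 0.0002, -0.0004], "rotation": [0, 0, 0], "gripper": 0.4}, {"offset": [0.002, 0.0002, 0], "rotation": [0, 0, 0], "gripper": 0.4}, {"offset": [0.002, 0.0002, 0], "rotation": [0, 0, 0], "gripper": 0.4}, {"offset": [0, 0, 0], "rotation": [0, 0, 0], "gripper": 0.4}]'

```text
t: 4.5
eef_pos: [0.5206, -0.2145, 0.0068]
tcp_rot: [[0.994, 0.113, -0.001], [0.113, -0.994, 0.0], [-0.001, -0.0, -1.0]]
contact_force: [-2.0, -0.6, 0.4]
grip_width: 0.0529
grip_force: 0.9
```

>>> arm_command --commands '[{"offset": [0.001, 0.0001, 0], "rotation": [0, 0, 0], "gripper": 0.4}, {"offset": [0.001, 0.0001, 0], "rotation": [0, 0, 0], "gripper": 0.4}]'

```text
t: 4.67
eef_pos: [0.5207, -0.2145, 0.0068]
tcp_rot: [[0.994, 0.113, -0.004], [0.113, -0.994, 0.0], [-0.004, -0.001, -1.0]]
contact_force: [-10.2, -3.8, 5.9]
grip_width: 0.0527
grip_force: 5.1
```

>>> arm_command --commands '[{"offset": [0.001, 0.0001, 0], "rotation": [0, 0, 0], "gripper": 0.4}]'

```text
t: 4.75
eef_pos: [0.5208, -0.2144, 0.0068]
tcp_rot: [[0.994, 0.114, -0.005], [0.114, -0.994, 0.0], [-0.005, -0.001, -1.0]]
contact_force: [-11.9, -5.8, 8.6]
grip_width: 0.0527
grip_force: 6.6
```

The drive is flush: force rises to about 12 N with no further travel. Now I'll lift off, close the fingers, and move beyond the right end of the drive.

>>> arm_command --commands '[{"offset": [-0.006, -0.0007, 0], "rotation": [0, 0, 0], "gripper": 0.4}, {"offset": [-0.008, -0.001, 0], "rotation": [0, 0, 0], "gripper": 0.4}, {"offset": [0, 0, 0.025], "rotation": [0, 0, 0], "gripper": 0.6}, {"offset": [0, 0, 0.025], "rotation": [0, 0, 0], "gripper": 1}, {"offset": [0, 0, 0.025], "rotation": [0, 0, 0], "gripper": 1}, {"offset": [0.015, -0.0209, 0], "rotation": [0, 0, 0], "gripper": 1}, {"offset": [0.015, -0.0209, 0], "rotation": [0, 0, 0], "gripper": 1}, {"offset": [0.015, -0.0209, 0], "rotation": [0, 0, 0], "gripper": 1}, {"offset": [0.015, -0.0209, 0], "rotation": [0, 0, 0], "gripper": 1}, {"offset": [0, 0, 0], "rotation": [0, 0, 0], "gripper": 1}, {"offset": [0, 0, 0], "rotation": [0, 0, 0], "gripper": 1}]'

```text
t: 5.67
eef_pos: [0.5703, -0.3006, 0.0818]
tcp_rot: [[0.994, 0.111, 0.001], [0.111, -0.994, -0.0], [0.001, 0.0, -1.0]]
contact_force: [0.0, 0.3, -0.6]
grip_width: 0.0005
grip_force: 0.0
```

```bash
python3 - <<'E'
from h import *
import pickle
o=get_obs();print(o['t'],o['eef_pos'],o['grip_width'],o['contact_force'])
snap('wrist','w3.png');pickle.dump(o,open('w3.pkl','wb'));w=cv2.imread('pics/w3.png')
cv2.imwrite('pics/w3b.png',cv2.resize(w,None,fx=1.56,fy=1.56))
E
```

```text
5.6667 [ 0.57030826 -0.30057472  0.08182793] 0.0005009477700455608 [ 0.01184418  0.30854635 -0.59894831]
```

View pics/w3b.png

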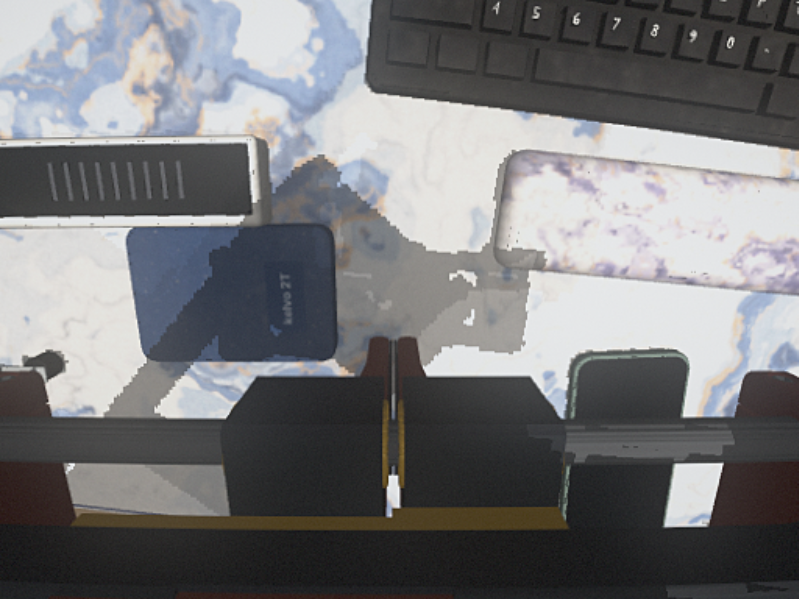

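The drive sits flush along the bar, its right end at px 336 (rows 230–355) and the bar's right end at about px 265. The fingers are to the right of the drive.

```bash
python3 - <<'E'
from h import *
import pickle
o=pickle.load(open('w3.pkl','rb'));s=1.5605
O=np.array([.5811,.0297,0]);yd=np.array([-.1151,.9933,0]);xd=np.array([.9933,.1151,0])
f=lambda p:(np.round((p-O)@xd,4),np.round((p-O)@yd,4))
print(f(ray('wrist',np.array([(336,290),(334,225),(128,228),(150,360),(336,358)])/s,.015,o)))
print(f(ray('wrist',np.array([(249,218)])/s,.027,o)),f(o['eef_pos']))
E
```

```text
(array([-0.0343,  0.0006, -0.    , -0.0747, -0.0737]), array([-0.2961, -0.2963, -0.1871, -0.1881, -0.2946]))
(array([0.0053]), array([-0.256])) (np.float64(-0.0487), np.float64(-0.3268))
```

>>> arm_command --commands '[{"offset": [0, 0, -0.025], "rotation": [0, 0, 0], "gripper": 1}, {"offset": [0, 0, -0.025], "rotation": [0, 0, 0], "gripper": 1}, {"offset": [0, 0, -0.015], "rotation": [0, 0, 0], "gripper": 1}, {"offset": [0, 0, -0.01], "rotation": [0, 0, 0], "gripper": 1}, {"offset": [0, 0, 0], "rotation": [0, 0, 0], "gripper": 1}, {"offset": [-0.0005, 0.0045, 0], "rotation": [0, 0, 0], "gripper": 1}, {"offset": [-0.0005, 0.0045, 0], "rotation": [0, 0, 0], "gripper": 1}, {"offset": [-0.0005, 0.0045, 0], "rotation": [0, 0, 0], "gripper": 1}, {"offset": [-0.0005, 0.0045, 0], "rotation": [0, 0, 0], "gripper": 1}, {"offset": [-0.0005, 0.0045, 0], "rotation": [0, 0, 0], "gripper": 1}, {"offset": [-0.0005, 0.0045, 0], "rotation": [0, 0, 0], "gripper": 1}, {"offset": [-0.0005, 0.0045, 0], "rotation": [0, 0, 0], "gripper": 1}, {"offset": [-0.0005, 0.0045, 0], "rotation": [0, 0, 0], "gripper": 1}, {"offset": [-0.0005, 0.0045, 0], "rotation": [0, 0, 0], "gripper": 1}, {"offset": [-0.0005, 0.0045, 0], "rotation": [0, 0, 0], "gripper": 1}, {"offset": [-0.0005, 0.0045, 0], "rotation": [0, 0, 0], "gripper": 1}, {"offset": [-0.0005, 0.0045, 0], "rotation": [0, 0, 0], "gripper": 1}, {"offset": [0, 0, 0], "rotation": [0, 0, 0], "gripper": 1}]'

```text
t: 7.22
eef_pos: [0.5632, -0.2443, 0.0067]
tcp_rot: [[0.994, 0.113, -0.001], [0.113, -0.994, 0.001], [-0.001, -0.001, -1.0]]
contact_force: [0.2, -0.0, 0.6]
grip_width: 0.0004
grip_force: 0.0
```

```bash
python3 - <<'E'
from h import *
import pickle
o=get_obs()
O=np.array([.5811,.0297,0]);yd=np.array([-.1151,.9933,0]);xd=np.array([.9933,.1151,0])
p=o['eef_pos']-O;print(o['t'],p@xd,p@yd,p[2],o['contact_force'])
snap('wrist','w4.png');w=cv2.imread('pics/w4.png')
cv2.imwrite('pics/w4b.png',cv2.resize(w,None,fx=1.56,fy=1.56))
E
```

```text
7.2167 -0.0493094533393709 -0.27009246344047644 0.006714169420259781 [ 0.16501285 -0.00974164  0.60085542]
```

View pics/w4b.png

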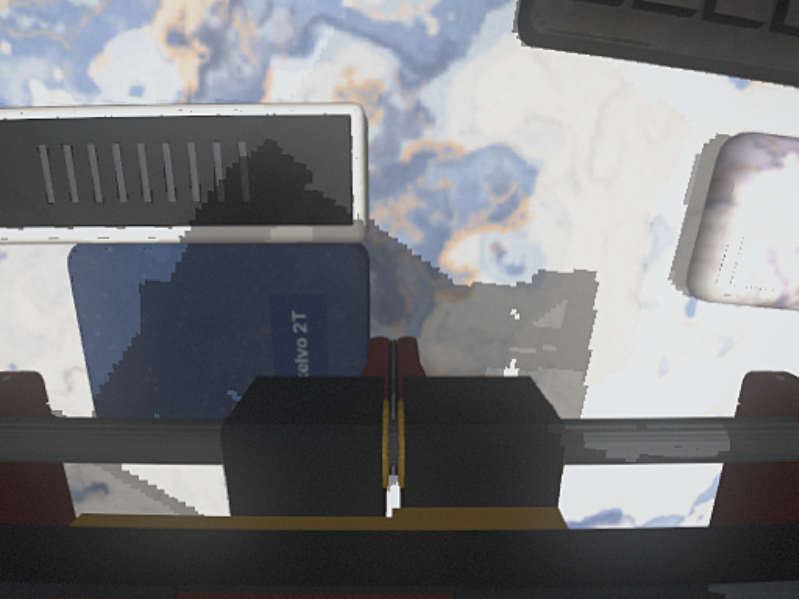

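The drive is still flush with the bar and in contact with the fingers at (370,355). I'll continue into the roller in small batches.

>>> arm_command --commands '[{"offset": [-0.0005, 0.004, 0], "rotation": [0, 0, 0], "gripper": 1}, {"offset": [-0.0005, 0.004, 0], "rotation": [0, 0, 0], "gripper": 1}, {"offset": [-0.0005, 0.004, 0], "rotation": [0, 0, 0], "gripper": 1}, {"offset": [-0.0005, 0.004, 0], "rotation": [0, 0, 0], "gripper": 1}, {"offset": [-0.0005, 0.004, 0], "rotation": [0, 0, 0], "gripper": 1}]'

```text
t: 7.68
eef_pos: [0.5609, -0.225, 0.0068]
tcp_rot: [[0.994, 0.112, -0.0], [0.112, -0.994, 0.0], [-0.0, -0.0, -1.0]]
contact_force: [0.9, -0.4, -0.9]
grip_width: 0.0005
grip_force: 0.3
```

>>> arm_command --commands '[{"offset": [-0.0005, 0.003, 0], "rotation": [0, 0, 0], "gripper": 1}, {"offset": [-0.0003, 0.003, 0], "rotation": [0, 0, 0], "gripper": 1}, {"offset": [-0.0003, 0.003, 0], "rotation": [0, 0, 0], "gripper": 1}, {"offset": [-0.0003, 0.003, 0], "rotation": [0, 0, 0], "gripper": 1}, {"offset": [-0.0003, 0.003, 0], "rotation": [0, 0, 0], "gripper": 1}]'

```text
t: 8.1
eef_pos: [0.5594, -0.2105, 0.007]
tcp_rot: [[0.994, 0.113, -0.0], [0.113, -0.994, -0.0], [-0.0, 0.0, -1.0]]
contact_force: [-0.7, -1.9, -1.0]
grip_width: 0.0005
grip_force: 1.0
```

>>> arm_command --commands '[{"offset": [-0.0005, 0.004, 0], "rotation": [0, 0, 0], "gripper": 1}, {"offset": [-0.0005, 0.004, 0], "rotation": [0, 0, 0], "gripper": 1}, {"offset": [-0.0005, 0.004, 0], "rotation": [0, 0, 0], "gripper": 1}, {"offset": [-0.0005, 0.004, 0], "rotation": [0, 0, 0], "gripper": 1}, {"offset": [-0.0005, 0.004, 0], "rotation": [0, 0, 0], "gripper": 1}]'

```text
t: 8.52
eef_pos: [0.5569, -0.1901, 0.0069]
tcp_rot: [[0.994, 0.113, -0.0], [0.113, -0.994, 0.0], [-0.0, -0.0, -1.0]]
contact_force: [-0.2, -1.4, -0.5]
grip_width: 0.0004
grip_force: 0.8
```

>>> arm_command --commands '[{"offset": [-0.0005, 0.004, 0], "rotation": [0, 0, 0], "gripper": 1}, {"offset": [-0.0005, 0.004, 0], "rotation": [0, 0, 0], "gripper": 1}, {"offset": [-0.0005, 0.004, 0], "rotation": [0, 0, 0], "gripper": 1}, {"offset": [-0.0005, 0.004, 0], "rotation": [0, 0, 0], "gripper": 1}, {"offset": [-0.0005, 0.004, 0], "rotation": [0, 0, 0], "gripper": 1}]'

```text
t: 8.93
eef_pos: [0.5545, -0.1702, 0.007]
tcp_rot: [[0.994, 0.112, 0.0], [0.112, -0.994, 0.0], [0.0, -0.0, -1.0]]
contact_force: [1.6, -0.4, -0.4]
grip_width: 0.0005
grip_force: 0.7
```

>>> arm_command --commands '[{"offset": [-0.0005, 0.004, 0], "rotation": [0, 0, 0], "gripper": 1}, {"offset": [-0.0005, 0.004, 0], "rotation": [0, 0, 0], "gripper": 1}, {"offset": [-0.0005, 0.004, 0], "rotation": [0, 0, 0], "gripper": 1}, {"offset": [-0.0005, 0.004, 0], "rotation": [0, 0, 0], "gripper": 1}, {"offset": [-0.0005, 0.004, 0], "rotation": [0, 0, 0], "gripper": 1}]'

```text
t: 9.35
eef_pos: [0.5521, -0.1502, 0.007]
tcp_rot: [[0.994, 0.113, 0.0], [0.113, -0.994, 0.0], [0.0, -0.0, -1.0]]
contact_force: [1.6, -1.5, -0.4]
grip_width: 0.0006
grip_force: 0.6
```

>>> arm_command --commands '[{"offset": [-0.0005, 0.004, 0], "rotation": [0, 0, 0], "gripper": 1}, {"offset": [-0.0005, 0.004, 0], "rotation": [0, 0, 0], "gripper": 1}, {"offset": [-0.0005, 0.004, 0], "rotation": [0, 0, 0], "gripper": 1}, {"offset": [-0.0005, 0.004, 0], "rotation": [0, 0, 0], "gripper": 1}, {"offset": [-0.0005, 0.004, 0], "rotation": [0, 0, 0], "gripper": 1}]'

```text
t: 9.77
eef_pos: [0.5494, -0.1302, 0.007]
tcp_rot: [[0.994, 0.113, 0.0], [0.113, -0.994, 0.0], [0.0, -0.0, -1.0]]
contact_force: [1.4, -1.9, 0.0]
grip_width: 0.0003
grip_force: 0.6
```

>>> arm_command --commands '[{"offset": [-0.0003, 0.003, 0], "rotation": [0, 0, 0], "gripper": 1}, {"offset": [-0.0003, 0.003, 0], "rotation": [0, 0, 0], "gripper": 1}, {"offset": [-0.0003, 0.003, 0], "rotation": [0, 0, 0], "gripper": 1}, {"offset": [-0.0003, 0.003, 0], "rotation": [0, 0, 0], "gripper": 1}]'

```text
t: 10.1
eef_pos: [0.5481, -0.1184, 0.0069]
tcp_rot: [[0.994, 0.113, -0.0], [0.113, -0.994, -0.0], [-0.0, 0.0, -1.0]]
contact_force: [0.0, -2.4, 0.7]
grip_width: 0.0005
grip_force: 1.1
```

>>> arm_command --commands '[{"offset": [-0.0003, 0.003, 0], "rotation": [0, 0, 0], "gripper": 1}, {"offset": [-0.0003, 0.003, 0], "rotation": [0, 0, 0], "gripper": 1}, {"offset": [-0.0003, 0.003, 0], "rotation": [0, 0, 0], "gripper": 1}]'

```text
t: 10.35
eef_pos: [0.5471, -0.1094, 0.0069]
tcp_rot: [[0.994, 0.113, -0.0], [0.113, -0.994, -0.0], [-0.0, 0.0, -1.0]]
contact_force: [-1.0, -3.3, 1.6]
grip_width: 0.0007
grip_force: 1.5
```

>>> arm_command --commands '[{"offset": [-0.0002, 0.002, 0], "rotation": [0, 0, 0], "gripper": 1}, {"offset": [-0.0002, 0.002, 0], "rotation": [0, 0, 0], "gripper": 1}, {"offset": [-0.0002, 0.002, 0], "rotation": [0, 0, 0], "gripper": 1}]'

```text
t: 10.6
eef_pos: [0.5464, -0.1035, 0.0069]
tcp_rot: [[0.994, 0.113, -0.0], [0.113, -0.994, -0.0], [-0.001, 0.0, -1.0]]
contact_force: [-2.1, -4.9, 1.9]
grip_width: 0.0005
grip_force: 2.0
```

>>> arm_command --commands '[{"offset": [-0.0001, 0.001, 0], "rotation": [0, 0, 0], "gripper": 1}, {"offset": [-0.0001, 0.001, 0], "rotation": [0, 0, 0], "gripper": 1}, {"offset": [-0.0001, 0.001, 0], "rotation": [0, 0, 0], "gripper": 1}]'

```text
t: 10.85
eef_pos: [0.5463, -0.1003, 0.0068]
tcp_rot: [[0.994, 0.112, -0.0], [0.112, -0.994, 0.0], [-0.0, -0.0, -1.0]]
contact_force: [-1.1, -2.0, 1.6]
grip_width: 0.0001
grip_force: 1.1
```

>>> arm_command --commands '[{"offset": [-0.0001, 0.001, 0], "rotation": [0, 0, 0], "gripper": 1}, {"offset": [-0.0001, 0.001, 0], "rotation": [0, 0, 0], "gripper": 1}]'

```text
t: 11.02
eef_pos: [0.5461, -0.0981, 0.0068]
tcp_rot: [[0.994, 0.112, -0.0], [0.112, -0.994, 0.001], [-0.0, -0.001, -1.0]]
contact_force: [-0.1, -0.9, 0.4]
grip_width: 0.0003
grip_force: 0.4
```

>>> arm_command --commands '[{"offset": [-0.0001, 0.001, 0], "rotation": [0, 0, 0], "gripper": 1}, {"offset": [-0.0001, 0.001, 0], "rotation": [0, 0, 0], "gripper": 1}]'

```text
t: 11.18
eef_pos: [0.546, -0.0962, 0.0068]
tcp_rot: [[0.994, 0.112, -0.0], [0.112, -0.994, 0.0], [-0.0, -0.0, -1.0]]
contact_force: [-1.8, -1.5, -0.0]
grip_width: -0.0001
grip_force: 0.5
```

>>> arm_command --commands '[{"offset": [-0.0001, 0.001, 0], "rotation": [0, 0, 0], "gripper": 1}, {"offset": [-0.0001, 0.001, 0], "rotation": [0, 0, 0], "gripper": 1}]'

```text
t: 11.35
eef_pos: [0.5459, -0.0953, 0.0069]
tcp_rot: [[0.994, 0.114, 0.0], [0.114, -0.994, -0.001], [-0.0, 0.001, -1.0]]
contact_force: [-2.4, -9.3, -0.9]
grip_width: 0.0006
grip_force: 4.5
```

Hitting the stop (force is rising, no travel). A bit more pressure to seat it, then back off, lift, and look.

>>> arm_command --commands '[{"offset": [-0.0001, 0.001, 0], "rotation": [0, 0, 0], "gripper": 1}, {"offset": [-0.0001, 0.001, 0], "rotation": [0, 0, 0], "gripper": 1}, {"offset": [0, 0, 0], "rotation": [0, 0, 0], "gripper": 1}]'

```text
t: 11.6
eef_pos: [0.546, -0.0953, 0.007]
tcp_rot: [[0.993, 0.115, 0.001], [0.115, -0.993, -0.004], [0.0, 0.004, -1.0]]
contact_force: [-1.6, -12.8, -2.5]
grip_width: 0.0008
grip_force: 6.7
```

>>> arm_command --commands '[{"offset": [0.0005, -0.005, 0], "rotation": [0, 0, 0], "gripper": 1}, {"offset": [0.001, -0.01, 0], "rotation": [0, 0, 0], "gripper": 1}, {"offset": [0, 0, 0.03], "rotation": [0, 0, 0], "gripper": 1}, {"offset": [0, 0, 0.04], "rotation": [0, 0, 0], "gripper": 1}, {"offset": [0, 0, 0.03], "rotation": [0, 0, 0], "gripper": 1}, {"offset": [0.01, 0.0011, 0.02], "rotation": [0, 0, 0], "gripper": 1}, {"offset": [0, 0, 0], "rotation": [0, 0, 0], "gripper": 1}, {"offset": [0, 0, 0], "rotation": [0, 0, 0], "gripper": 1}]'

```text
t: 12.27
eef_pos: [0.5586, -0.1069, 0.1281]
tcp_rot: [[0.994, 0.113, 0.003], [0.113, -0.994, -0.001], [0.003, 0.001, -1.0]]
contact_force: [-0.3, -0.2, 0.5]
grip_width: 0.0004
grip_force: 0.0
```

```bash
python3 - <<'E'
from h import *
import pickle
o=get_obs()
O=np.array([.5811,.0297,0]);yd=np.array([-.1151,.9933,0]);xd=np.array([.9933,.1151,0])
p=o['eef_pos']-O;print(o['t'],o['eef_pos'],p@xd,p@yd,p[2],o['contact_force'])
snap('wrist','w5.png');pickle.dump(o,open('w5.pkl','wb'));w=cv2.imread('pics/w5.png')
cv2.imwrite('pics/w5b.png',cv2.resize(w,None,fx=1.56,fy=1.56,interpolation=cv2.INTER_CUBIC))
E
```

```text
12.2667 [ 0.55859027 -0.10688464  0.1281072 ] -0.03807981099251689 -0.13307865625175763 0.12810720252300128 [-0.3228955  -0.24088195  0.47907523]
```

View pics/w5b.png

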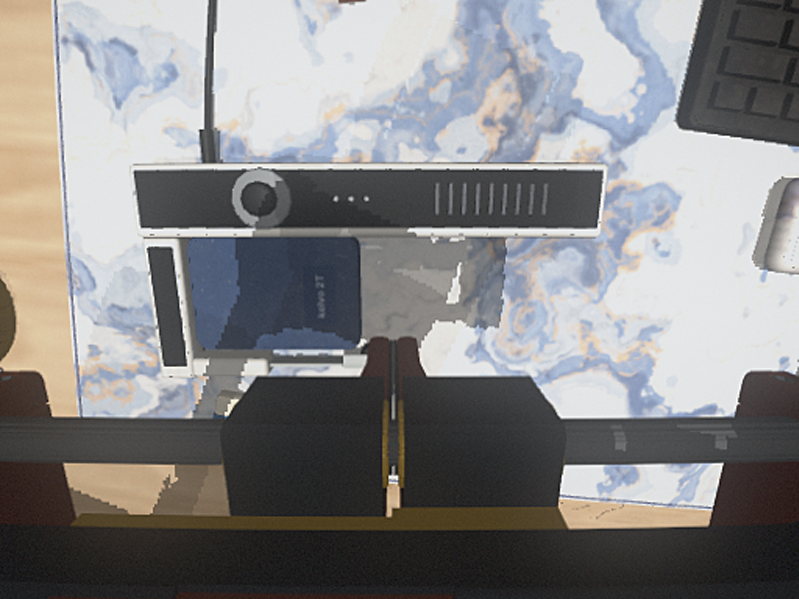

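The drive is in the bay, its right end at px 359 and its left end against the stop at px 190. The roller is near (360,350), partly hidden by the finger, and the button is at (260,199). I'll measure, and move aside for a clear roller view.

```bash
python3 - <<'E'
from h import *
import pickle
o=pickle.load(open('w5.pkl','rb'));s=1.5605
O=np.array([.5811,.0297,0]);yd=np.array([-.1151,.9933,0]);xd=np.array([.9933,.1151,0])
f=lambda p:(np.round((p-O)@xd,4),np.round((p-O)@yd,4))
print('drive R',f(ray('wrist',np.array([(359.5,290),(340,348),(191,300)])/s,.015,o)))
b=ray('wrist',np.array([(260,199)])/s,.035,o);c=ray('wrist',np.array([(261,197.5)])/s,.029,o)
print('button',b,f(b),'collar',c,f(c))
print('bar',f(ray('wrist',np.array([(135,230),(601,230),(601,169)])/s,.027,o)))
print('stop',f(ray('wrist',np.array([(180,240),(187,362)])/s,.022,o)))
E
```

```text
drive R (array([-0.0343, -0.0744, -0.0406]), array([-0.1116, -0.0975, -0.0002]))
button [[ 0.61184251 -0.02406192  0.035     ]] (array([0.0243]), array([-0.0569])) collar [[ 0.61244938 -0.02285758  0.029     ]] (array([0.0251]), array([-0.0558]))
bar (array([0.0065, 0.0054, 0.041 ]), array([ 0.0234, -0.2598, -0.2559]))
stop (array([-0.0003, -0.0815]), array([-0.0012,  0.0043]))
```

>>> arm_command --commands '[{"offset": [0.02, 0.015, 0.005], "rotation": [0, 0, 0], "gripper": 1}, {"offset": [0.02, 0.02, 0.005], "rotation": [0, 0, 0], "gripper": 1}, {"offset": [0.015, 0.02, 0], "rotation": [0, 0, 0], "gripper": 1}, {"offset": [0, 0.02, 0], "rotation": [0, 0, 0], "gripper": 1}, {"offset": [0, 0, 0], "rotation": [0, 0, 0], "gripper": 1}, {"offset": [0, 0, 0], "rotation": [0, 0, 0], "gripper": 1}]'

```text
t: 12.82
eef_pos: [0.6103, -0.0306, 0.1347]
tcp_rot: [[0.993, 0.115, -0.004], [0.115, -0.993, 0.001], [-0.004, -0.001, -1.0]]
contact_force: [0.4, -0.1, 0.8]
grip_width: 0.0003
grip_force: 0.0
```

```bash
python3 - <<'E'
from h import *
import pickle
o=get_obs();print(o['t'],o['eef_pos'])
snap('wrist','w6.png');pickle.dump(o,open('w6.pkl','wb'));w=cv2.imread('pics/w6.png')
cv2.imwrite('pics/w6b.png',cv2.resize(w[70:284,130:406],None,fx=2.8,fy=2.8,interpolation=cv2.INTER_CUBIC))
E
```

```text
12.8167 [ 0.61031141 -0.03055311  0.13468274]
```

View pics/w6b.png

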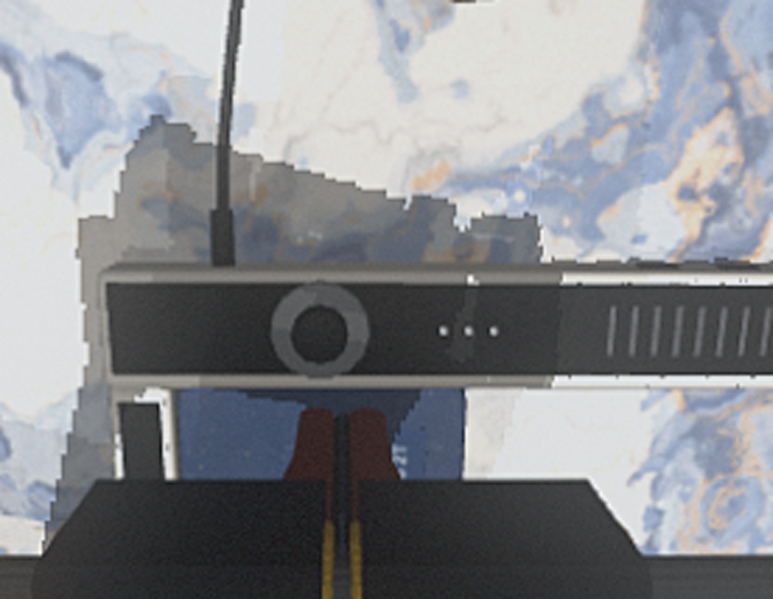

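The button's collar centre is at crop (320,330). To check the catch before pressing, I'll return to the first viewing pose and compare the roller with its rest position.

>>> arm_command --commands '[{"offset": [-0.011, -0.0226, 0.0233], "rotation": [0, 0, 0], "gripper": 1}, {"offset": [-0.011, -0.0226, 0.0233], "rotation": [0, 0, 0], "gripper": 1}, {"offset": [-0.011, -0.0226, 0.0233], "rotation": [0, 0, 0], "gripper": 1}, {"offset": [-0.011, -0.0226, 0.0233], "rotation": [0, 0, 0], "gripper": 1}, {"offset": [-0.011, -0.0226, 0.0233], "rotation": [0, 0, 0], "gripper": 1}, {"offset": [0, 0, 0], "rotation": [0, 0, 0], "gripper": 1}, {"offset": [0, 0, 0], "rotation": [0, 0, 0], "gripper": 1}]'

```text
t: 13.45
eef_pos: [0.5568, -0.1465, 0.254]
tcp_rot: [[0.994, 0.109, 0.002], [0.109, -0.994, -0.001], [0.002, 0.001, -1.0]]
contact_force: [-0.7, 0.2, -0.1]
grip_width: 0.0006
grip_force: 0.0
```

```bash
python3 - <<'E'
from h import *
import pickle
o6=pickle.load(open('w6.pkl','rb'))
O=np.array([.5811,.0297,0]);yd=np.array([-.1151,.9933,0]);xd=np.array([.9933,.1151,0])
f=lambda p:(np.round((p-O)@xd,4),np.round((p-O)@yd,4))
b=ray('wrist',[(130+320/2.8,70+331/2.8)],.035,o6);print('button',b,f(b))
o=get_obs();print(o['t'],o['eef_pos'],o['tcp_rot'][:,0])
snap('wrist','w7.png');pickle.dump(o,open('w7.pkl','wb'))
g=lambda n:cv2.resize(cv2.imread('pics/'+n)[120:215,110:260],None,fx=2.6*1.0,fy=5,interpolation=cv2.INTER_CUBIC) if 0 else cv2.resize(cv2.imread('pics/'+n)[140:215,115:245],None,fx=4,fy=4,interpolation=cv2.INTER_CUBIC)
cv2.imwrite('pics/cmp7.png',np.vstack([g('w1.png'),g('w7.png')]))
E
```

```text
button [[ 0.61316833 -0.02289273  0.035     ]] (array([0.0258]), array([-0.0559]))
13.45 [ 0.55678793 -0.14653246  0.25402793] [0.99404852 0.10892649 0.00159977]
```

View pics/cmp7.png

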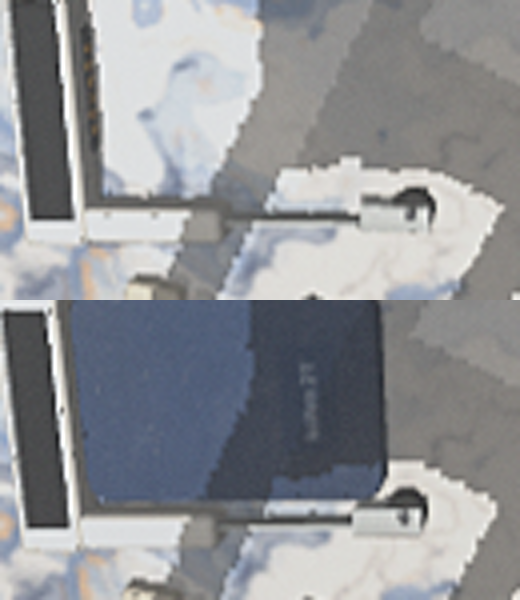

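The bottom half shows the roller seated behind the drive's right corner at (405,510), with strip and lip aligned as at rest in the top half, so the catch is closed. Now the button.

>>> arm_command --commands '[{"offset": [0.0112, 0.0245, -0.03], "rotation": [0, 0, 0], "gripper": 1}, {"offset": [0.0112, 0.0245, -0.03], "rotation": [0, 0, 0], "gripper": 1}, {"offset": [0.0112, 0.0245, -0.03], "rotation": [0, 0, 0], "gripper": 1}, {"offset": [0.0112, 0.0245, -0.03], "rotation": [0, 0, 0], "gripper": 1}, {"offset": [0.0112, 0.0245, -0.03], "rotation": [0, 0, 0], "gripper": 1}, {"offset": [0, 0, -0.03], "rotation": [0, 0, 0], "gripper": 1}, {"offset": [0, 0, -0.02], "rotation": [0, 0, 0], "gripper": 1}, {"offset": [0, 0, 0], "rotation": [0, 0, 0], "gripper": 1}, {"offset": [0, 0, 0], "rotation": [0, 0, 0], "gripper": 1}]'

```text
t: 14.25
eef_pos: [0.6108, -0.0207, 0.0509]
tcp_rot: [[0.994, 0.114, -0.006], [0.114, -0.994, 0.001], [-0.006, -0.002, -1.0]]
contact_force: [-0.4, -0.3, 0.2]
grip_width: 0.0004
grip_force: 0.0
```

>>> arm_command --commands '[{"offset": [0.002, -0.003, -0.005], "rotation": [0, 0, 0], "gripper": 1}, {"offset": [0, 0, -0.005], "rotation": [0, 0, 0], "gripper": 1}, {"offset": [0, 0, -0.003], "rotation": [0, 0, 0], "gripper": 1}, {"offset": [0, 0, -0.002], "rotation": [0, 0, 0], "gripper": 1}, {"offset": [0, 0, -0.002], "rotation": [0, 0, 0], "gripper": 1}]'

```text
t: 14.67
eef_pos: [0.6157, -0.0254, 0.0371]
tcp_rot: [[0.994, 0.112, 0.001], [0.112, -0.994, -0.0], [0.001, 0.0, -1.0]]
contact_force: [0.4, -1.1, 2.6]
grip_width: 0.0003
grip_force: 1.2
```

>>> arm_command --commands '[{"offset": [0, 0, -0.0015], "rotation": [0, 0, 0], "gripper": 1}, {"offset": [0, 0, -0.0015], "rotation": [0, 0, 0], "gripper": 1}]'

```text
t: 14.83
eef_pos: [0.6157, -0.0254, 0.0341]
tcp_rot: [[0.994, 0.112, 0.001], [0.112, -0.994, -0.0], [0.001, 0.001, -1.0]]
contact_force: [-1.4, -1.4, 14.5]
grip_width: 0.0004
grip_force: 7.7
```

>>> arm_command --commands '[{"offset": [0, 0, -0.001], "rotation": [0, 0, 0], "gripper": 1}, {"offset": [0, 0, -0.001], "rotation": [0, 0, 0], "gripper": 1}]'

```text
t: 15.0
eef_pos: [0.6159, -0.0254, 0.0337]
tcp_rot: [[0.994, 0.113, 0.002], [0.113, -0.994, -0.001], [0.002, 0.001, -1.0]]
contact_force: [-6.2, -0.3, 28.6]
grip_width: 0.0002
grip_force: 13.9
```

>>> arm_command --commands '[{"offset": [0, 0, 0.002], "rotation": [0, 0, 0], "gripper": 1}, {"offset": [0, 0, 0], "rotation": [0, 0, 0], "gripper": 1}]'

```text
t: 15.17
eef_pos: [0.6157, -0.0254, 0.0347]
tcp_rot: [[0.994, 0.113, 0.002], [0.113, -0.994, -0.001], [0.002, 0.001, -1.0]]
contact_force: [-0.5, -1.3, 4.1]
grip_width: 0.0004
grip_force: 1.8
```

>>> arm_command --commands '[{"offset": [0, 0, 0.001], "rotation": [0, 0, 0], "gripper": 1}, {"offset": [0, 0, 0], "rotation": [0, 0, 0], "gripper": 1}]'

```text
t: 15.33
eef_pos: [0.6157, -0.0253, 0.0349]
tcp_rot: [[0.994, 0.113, 0.001], [0.113, -0.994, -0.0], [0.001, 0.001, -1.0]]
contact_force: [0.3, -2.1, 3.0]
grip_width: 0.0004
grip_force: 1.8
```

>>> arm_command --commands '[{"offset": [0, 0, 0.001], "rotation": [0, 0, 0], "gripper": 1}, {"offset": [0, 0, 0], "rotation": [0, 0, 0], "gripper": 1}]'

```text
t: 15.5
eef_pos: [0.6156, -0.0252, 0.0356]
tcp_rot: [[0.994, 0.113, 0.001], [0.113, -0.994, -0.0], [0.001, 0.0, -1.0]]
contact_force: [0.7, -2.3, 2.9]
grip_width: -0.0001
grip_force: 1.6
```

>>> arm_command --commands '[{"offset": [0, 0, 0.001], "rotation": [0, 0, 0], "gripper": 1}, {"offset": [0, 0, 0], "rotation": [0, 0, 0], "gripper": 1}]'

```text
t: 15.67
eef_pos: [0.6155, -0.025, 0.0365]
tcp_rot: [[0.994, 0.112, 0.0], [0.112, -0.994, 0.0], [0.0, -0.0, -1.0]]
contact_force: [0.4, -1.1, 2.0]
grip_width: 0.0006
grip_force: 1.3
```

>>> arm_command --commands '[{"offset": [0, 0, 0.001], "rotation": [0, 0, 0], "gripper": 1}, {"offset": [0, 0, 0], "rotation": [0, 0, 0], "gripper": 1}]'

```text
t: 15.83
eef_pos: [0.6153, -0.0248, 0.0374]
tcp_rot: [[0.994, 0.113, 0.0], [0.113, -0.994, 0.0], [0.0, -0.0, -1.0]]
contact_force: [1.2, -0.6, 2.4]
grip_width: 0.0005
grip_force: 1.1
```

>>> arm_command --commands '[{"offset": [0, 0, 0.001], "rotation": [0, 0, 0], "gripper": 1}, {"offset": [0, 0, 0], "rotation": [0, 0, 0], "gripper": 1}]'

```text
t: 16.0
eef_pos: [0.615, -0.0247, 0.0384]
tcp_rot: [[0.994, 0.112, -0.0], [0.112, -0.994, 0.0], [-0.0, -0.001, -1.0]]
contact_force: [1.2, -1.0, 1.2]
grip_width: 0.0003
grip_force: 0.8
```

>>> arm_command --commands '[{"offset": [0, 0, 0.001], "rotation": [0, 0, 0], "gripper": 1}, {"offset": [0, 0, 0], "rotation": [0, 0, 0], "gripper": 1}]'

```text
t: 16.17
eef_pos: [0.6148, -0.0247, 0.0393]
tcp_rot: [[0.994, 0.113, -0.001], [0.113, -0.994, 0.0], [-0.001, -0.001, -1.0]]
contact_force: [1.2, -0.2, 2.3]
grip_width: 0.0006
grip_force: 0.5
```

>>> arm_command --commands '[{"offset": [0, 0, 0.001], "rotation": [0, 0, 0], "gripper": 1}, {"offset": [0, 0, 0], "rotation": [0, 0, 0], "gripper": 1}]'

```text
t: 16.33
eef_pos: [0.6145, -0.0247, 0.0402]
tcp_rot: [[0.994, 0.113, -0.001], [0.113, -0.994, 0.0], [-0.001, -0.001, -1.0]]
contact_force: [0.4, -0.4, -0.0]
grip_width: 0.0
grip_force: 0.0
```

>>> arm_command --commands '[{"offset": [0, 0, 0.001], "rotation": [0, 0, 0], "gripper": 1}, {"offset": [0, 0, 0], "rotation": [0, 0, 0], "gripper": 1}]'

```text
t: 16.5
eef_pos: [0.6148, -0.0249, 0.0413]
tcp_rot: [[0.994, 0.113, -0.001], [0.113, -0.994, 0.0], [-0.001, -0.0, -1.0]]
contact_force: [-0.3, -0.2, 0.5]
grip_width: 0.0005
grip_force: 0.0
```

The button travelled the full distance: first contact at z ≈ 0.0395, hard stop at ≈ 0.034, and the force is back to zero on release. I'll retreat, check the bay numerically, and hand in.

>>> arm_command --commands '[{"offset": [0, 0, 0.02], "rotation": [0, 0, 0], "gripper": 1}, {"offset": [0, 0, 0.035], "rotation": [0, 0, 0], "gripper": 1}, {"offset": [-0.011, -0.024, 0.035], "rotation": [0, 0, 0], "gripper": 1}, {"offset": [-0.011, -0.024, 0.035], "rotation": [0, 0, 0], "gripper": 1}, {"offset": [-0.012, -0.024, 0.035], "rotation": [0, 0, 0], "gripper": 1}, {"offset": [-0.012, -0.024, 0.035], "rotation": [0, 0, 0], "gripper": 1}, {"offset": [-0.012, -0.025, 0.018], "rotation": [0, 0, 0], "gripper": 1}, {"offset": [0, 0, 0], "rotation": [0, 0, 0], "gripper": 1}, {"offset": [0, 0, 0], "rotation": [0, 0, 0], "gripper": 1}]'

```text
t: 17.25
eef_pos: [0.5598, -0.1421, 0.2484]
tcp_rot: [[0.994, 0.11, 0.003], [0.11, -0.994, -0.001], [0.003, 0.001, -1.0]]
contact_force: [-0.8, 0.7, 0.2]
grip_width: 0.0006
grip_force: 0.0
```

```bash
python3 - <<'E'
from h import *
import pickle
o=get_obs();o7=pickle.load(open('w7.pkl','rb'));print(o['t'],o['eef_pos'],o7['eef_pos'])
snap('wrist','w8.png')
g=lambda n:cv2.cvtColor(cv2.imread('pics/'+n),cv2.COLOR_BGR2GRAY)
a,b=g('w7.png'),g('w8.png')
for nm,(y0,y1,x0,x1) in dict(bar=(100,140,110,320),roller=(180,202,200,228),drive_end=(160,190,195,222),lip=(190,205,130,170)).items():
    r=cv2.matchTemplate(b[y0-14:y1+14,x0-14:x1+14],a[y0:y1,x0:x1],cv2.TM_CCOEFF_NORMED);_,v,_,l=cv2.minMaxLoc(r);print(nm,round(v,3),l[0]-14,l[1]-14)
E
```

```text
17.25 [ 0.55976324 -0.14211908  0.24838595] [ 0.55678793 -0.14653246  0.25402793]
bar 0.91 3 3
roller 0.963 2 3
drive_end 0.953 2 3
lip 0.931 1 3
```

The bar, lip, roller and drive end all moved together in the image (camera motion only), so the dock state hasn't changed. Handing in.

```bash
python3 -c "
from plant import *
print(close_job())"
```

```text
the job is handed in; nothing more can be done
None
```

The drive is fully home in the bay with the roller catch closed behind it, and the start button was pressed all the way down and released; I handed the job in at about 17 s (no verdict was returned).

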